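# Load a new label roll into the spindle holder

### The job

Load the new roll of labels into the empty holder with the blue bracket: lay the roll in the bed between the two blue cheeks, then, to hold it captive, thread the spindle from the left-hand side through the near cheek, the roll's core and the far cheek until the spring catch in the far cheek snaps into its groove and its black collar is fully home against the near cheek, and let go. The bracket sits somewhere in its long screw slots, so feel for the holes and ease the spindle in gently, never forcing it against the holder, and leave the mug and the grey tape where they are.

Things in the scene. Friction and masses are not known exactly. Their poses are not given: they have to be found in the camera images.
- holder: label roll holder screwed to the worktop (z = 0). Origin: underside centre of its grey base plate (150 x 150 x 6 mm), z up; the spindle goes in along -y, from the robot's left to its right. Fixed on the base: the bed, and at x = -69 mm a 22 mm high tear-off edge. On the base stands a blue bracket (feet out to y = +-67 mm, 9 mm high) with two upright cheeks
- bed (a point): on the holder, x = 0, y = 0, z = 47 mm: where the roll's centre lies when it rests in the bed. The bed is two steel rollers along y at x = +-18 mm, 58 mm long, tops at z = 20 mm; the roll settles between them
- near_hole (a point): on the holder, x = 0, y = 41 mm, z = 51 mm: NOMINAL hole centre in the outer face of the left cheek. Cheeks: 8 mm thick, 56 mm wide in x, tops at z = 70 mm, 66 mm clear between them. Holes: 15 mm, 1 mm chamfer, exactly in line along y. The bracket was tightened anywhere in its slots: both true hole centres lie the same unknown -10 to +10 mm off in the holder's x, not reported; z is true
- far_hole (a point): on the holder, x = 0, y = -41 mm, z = 51 mm: NOMINAL hole centre in the outer face of the right cheek; the true one is off in x as the near hole is. From above a sprung steel cone tip (black knob on the cheek's top, 85 mm up; leave it alone) hangs 2 mm into this hole: the nose lifts it over the last 15 mm, which takes some 5 to 10 N more push, and it drops into the groove when the collar is home
- spindle: spindle, 150 g, lying level on two flanges, axis 20 mm up. Origin: on the axis, in the collar's face that comes against the cheek; -y runs along the rod to the nose. Rod 13 mm thick, groove round it at y = -78 mm, nose tapering from y = -85 to 11 mm thick at -94 mm. Flanges: eight-sided, black, 40 mm across, 6 mm thick: collar at y = 0 to 6, end flange at 56 to 62 mm. Quarter turns about y do not matter
- spindle_grip (a point): middle of the spindle's orange square waist (20 x 20 mm, 50 mm long between the flanges), on its axis at y = 31 mm of the spindle: grasp here from above, firmly (the rod can tip in the fingers), closing across the rod
- spindle_nose (a point): tip of the spindle's nose, on its axis, at y = -94 mm of the spindle
- roll: new roll of white labels, about 160 g, lying on its rim, centre 32 mm up. Origin: its centre; y: its axis. 64 mm outside, 51 mm wide, brown card core with a 38 mm bore through it; ends alike. Grasp from above across the diameter; it may roll if nudged. In the bed its centre lies 4 mm below the line of the holes; wherever the holes are, the spindle clears the core and holds the roll captive
- mug: bystander: white spotted mug, 82 x 114 x 91 mm, loose; origin under its centre
- grey_tape: bystander: roll of grey tape lying flat, 103 mm across, 48 mm high, loose; origin under its centre. It and the label roll may have changed places
There are look-alikes about, which are no part of the job. Of the things that look like the roll, take the one that is farthest from the robot's base at the start.

How it is judged:
By the outcome, as a careful person would: the job done as asked, in the order asked, and still so for the second after the job is handed in, with the robot touching nothing.
It also fails if it takes over 72 s, if anything falls off the work surface, if the arm or the gripper's body presses on something with over 40 N, if the wrist force passes 120 N, or if a joint passes its speed limit or range.

### The arm

A 7-joint arm with a two-finger parallel gripper is mounted at the origin on a cart in front of the work surface, level with it; the furniture and walls round the work are solid. World frame = base frame: x ahead of the robot, y to its left, z up, the work surface at z = 0. Lengths are in m, angles in degrees, forces in N, time in s.
With the tool pointing down it reaches from about 0.35 to 0.775 m from the base axis. Payload 3.1 kg.
Tool frame: the origin (TCP) lies on the centre line of the jaws, within the pads' length; the fingertips stand 17 mm ahead of it and the grasp point (between the pads) lies 2 mm behind it (robot.tip_reach is the distance from the TCP to the fingertips, in m); z points along the fingers, y is the direction in which the jaws open and shut (so a half turn about z gives the same grasp; the last joint's range is limited). The gripper opens to 85 mm and grips with 20 to 120 N. Pads are 22 mm wide; open, the fingers measure 114 mm over their backs; the gripper's body (76 mm by 85 mm) begins 54 mm behind the grasp point. The pads swing forward as they close: fully open they stand 13 mm farther back than shut.
Start: joints at [-78.192, 17.813, 0.802, 86.603, -0.252, 75.585, -1.558], TCP at [0.135, 0.533, 0.248] pointing down, gripper open.
Joint ranges: [-154.91, 154.91], [-16.99, 109.72], [-72.82, 74.43], [7.12, 147.25], [-82.49, 262.49], [11.32, 116.49], [-174.64, 174.64]. Speed limits (degrees/s): [159.86, 159.86, 180, 180, 180, 180, 180].

### API

Orientations are given as [roll, pitch, yaw] about the fixed x, y, z axes, in that order (R = Rz(yaw) Ry(pitch) Rx(roll)).
In Python, from station import robot, fingers, vision, workorder, recognise gives the robot as it stands. Calls block until the motion is done:
- robot.move_to(position, orientation): joint-space move of the TCP to a pose.
- robot.line_to(position, orientation=None, velocity=0.15, f_stop=None): straight line of the TCP; orientation=None keeps the orientation; velocity is the mean speed in m/s. With f_stop (N) it stops when the force on the tool has changed by that much, and returns True; else False.
- robot.move_j(angles): joint-space move.
- fingers.gripper_to(opening, force=None): opening from 0.0 (shut) to 1.0 (fully open); force is the grip in N (None keeps the last); returns when the fingers have stopped.
- robot.pause(seconds).
- robot.inverse_kinematics(position, orientation): joint angles nearest the present ones, or None.
- vision.grab_frame(name): name is "scene" or "top" or "wrist"; returns the picture (400x640x3 uint8, red, green, blue); there is no depth.
- vision.calibration(name): a dict with "mtx" (3x3 intrinsics, pixels), "extrinsics" (4x4, takes a point from world to camera coordinates); the wrist camera has in their place "T_tool_cam" (4x4, takes a point from camera to tool coordinates, whose origin is the TCP and whose axes are the flange's). Camera axes: x right, y up, looking along -z (the intrinsics and any distortion apply to the point x, -y, -z); pixel columns grow to the right and rows downward; lengths in m; the calibration is good to about 2 mm. A picture is of the moment at which its call begins: read the wrist's pose just before it. calibration takes no time and is no camera call.
A pose or a line that the arm cannot do raises robot.PlanningError and nothing moves.
- workorder.close_job(): hands the job in, once; it reports no verdict.
Trained networks look in the newest picture that a camera, given by its name, has taken for a name from the list of things; names that differ only in an ending like _2 or _b are one class to them, and where a whole thing is asked for, a point or a joint stands for the part that bears it (a point fixed in the world has none). Each returns a list of dicts, best first, with "p" (0 to 1); they miss things now and then, are a little off and sometimes report something else, mostly with a low value. They report only what shows in the picture. A call takes as long as a camera call. They do not tell look-alikes from the thing itself.
- recognise(label, camera): "rect" ([centre column, centre row, width, height] in pixels, round what is visible of it).
Readings, each from a call of its own:
- robot.current_time_s(): time.
- robot.current_joint_positions(): joint angles.
- robot.current_dq(): joint speeds.
- robot.current_joint_torque(): joint torques, N m.
- robot.current_tool_pos(): TCP position.
- robot.current_eef_rot(): TCP orientation.
- robot.current_contact_force(): force on the tool from outside, world axes, zero at the start.
- robot.current_torque(): the same for the moment, N m.
- robot.current_finger_gap(): opening from 0.0 (shut) to 1.0 (fully open).
Only numpy, scipy, OpenCV 4.12 (cv2) and the standard library are available. Lean on these libraries where they do the work, as an engineer would, in place of code of your own. Each camera call takes 0.05 s, during which the arm holds its last target.

## Working session

There is one attempt and no reset: what is moved stays moved. The work goes in short steps, each a Python script; the robot and the scene stay as the last script left them, time stands still between calls to the robot, and variables do not carry over. Pictures are saved under pics/ and viewed, and the job is handed in when it is done.

```bash
ls; mkdir -p pics
python3 - <<'E'
from station import robot, fingers, vision, workorder, recognise
import cv2
for n in ("scene","top","wrist"):
    im=vision.grab_frame(n); cv2.imwrite(f"pics/a_{n}.png",im[:,:,::-1])
    for l in ("holder","spindle","roll","mug","grey_tape"):
        print(n,l,[([round(v) for v in d["rect"]],round(d["p"],2)) for d in recognise(l,n)])
    c=vision.calibration(n); print({k:(v.round(4).tolist() if hasattr(v,'round') else v) for k,v in c.items()})
print(robot.current_time_s(),robot.current_tool_pos(),robot.current_eef_rot(),robot.tip_reach)
E
```

```text
pics
scene holder [([313, 197, 44, 40], 0.78)]
scene spindle [([253, 170, 22, 22], 0.68)]
scene roll [([401, 285, 27, 22], 0.92), ([297, 238, 24, 20], 0.59)]
scene mug [([342, 178, 23, 32], 0.9)]
scene grey_tape [([376, 257, 28, 33], 0.83)]
{'mtx': [[448.8999, 0.0, 321.9683], [0.0, 448.8999, 200.5122], [0.0, 0.0, 1.0]], 'extrinsics': [[0.7542, -0.6566, 0.0069, -0.4059], [0.4209, 0.4916, 0.7624, -0.2723], [-0.504, -0.5721, 0.6471, -1.3609], [0.0, 0.0, 0.0, 1.0]]}
top holder [([291, 190, 58, 61], 0.77)]
top spindle [([201, 210, 48, 13], 0.69)]
top roll [([461, 210, 27, 27], 0.8), ([292, 189, 62, 51], 0.3)]
top mug [([293, 140, 29, 33], 0.75), ([462, 208, 26, 24], 0.7), ([292, 191, 61, 54], 0.24)]
top grey_tape [([416, 197, 34, 31], 0.67), ([201, 212, 52, 13], 0.17)]
{'mtx': [[385.9582, 0.0, 319.2591], [0.0, 385.9582, 193.9553], [0.0, 0.0, 1.0]], 'extrinsics': [[-0.0126, -0.9998, -0.0152, -0.0002], [0.9917, -0.0144, 0.1278, -0.5301], [-0.128, -0.0135, 0.9917, -1.1168], [0.0, 0.0, 0.0, 1.0]]}
wrist holder []
wrist spindle []
wrist roll []
wrist mug []
wrist grey_tape []
{'mtx': [[348.9403, 0.0, 318.6848], [0.0, 348.9403, 198.8007], [0.0, 0.0, 1.0]], 'T_tool_cam': [[-0.0007, 0.9462, 0.3236, 0.0835], [1.0, 0.0005, 0.0006, 0.0005], [0.0004, 0.3236, -0.9462, -0.1258], [0.0, 0.0, 0.0, 1.0]]}
0.9 [0.13488471 0.53323274 0.24833066] [1.79994861e+02 1.87020042e-03 1.65809845e+02] 0.017
```

View pics/a_scene.png

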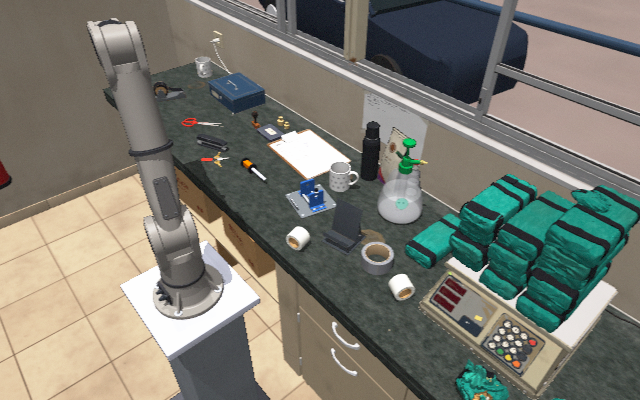

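View pics/a_top.png

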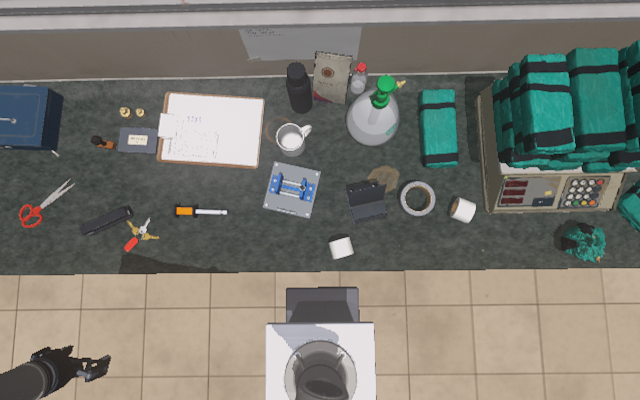

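View pics/a_wrist.png

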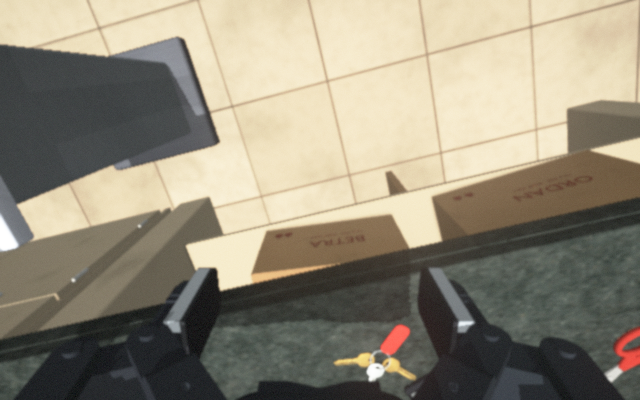

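```bash
cat > h.py <<'E'
from station import robot, fingers, vision, workorder, recognise
import cv2, numpy as np
from scipy.spatial.transform import Rotation as R
def ray(n,uv,T=None):
    c=vision.calibration(n); K=c["mtx"]
    d=np.array([(uv[0]-K[0,2])/K[0,0],-(uv[1]-K[1,2])/K[1,1],-1])
    if n=="wrist": M=T@c["T_tool_cam"]
    else: M=np.linalg.inv(c["extrinsics"])
    return M[:3,3],M[:3,:3]@d
def atz(n,uv,z,T=None):
    o,d=ray(n,uv,T); return o+d*(z-o[2])/d[2]
def tool():
    T=np.eye(4);T[:3,3]=robot.current_tool_pos();T[:3,:3]=R.from_euler('xyz',robot.current_eef_rot(),degrees=True).as_matrix();return T
def proj(n,p,T=None):
    c=vision.calibration(n);K=c["mtx"]
    M=c["extrinsics"] if n!="wrist" else np.linalg.inv(T@c["T_tool_cam"])
    q=M[:3,:3]@np.asarray(p)+M[:3,3]
    return np.array([K[0,0]*q[0]/-q[2]+K[0,2],K[1,1]*-q[1]/-q[2]+K[1,2]])
E
python3 - <<'E'
from h import *
im=cv2.imread("pics/a_top.png")
def crop(u,v,w,h,s): return cv2.resize(im[v:v+h,u:u+w],None,fx=s,fy=s,interpolation=cv2.INTER_CUBIC)
a=crop(250,150,80,75,5);b=crop(165,190,80,45,5);c=crop(430,185,60,50,5);d=crop(320,230,60,45,5)
o=np.zeros((600,720,3),np.uint8);o[:375,:400]=a;o[375:600,:400]=b;o[:250,410:710]=c;o[255:480,410:710]=d
cv2.imwrite("pics/crops.png",o)
for uv,z in(((462,210),.032),((341,248),.032),((201,211),.02),((291,190),.0),((293,140),.04),((417,198),.024)): print(uv,atz("top",uv,z),np.linalg.norm(atz("top",uv,z)[:2]))
for uv,z in(((401,286),.032),((297,238),.032)): print("scene",uv,atz("scene",uv,z))
E
```

```text
(462, 210) [ 0.47637176 -0.42849879  0.032     ] 0.6407349407524773
(341, 248) [ 0.36962424 -0.06909539  0.032     ] 0.3760269257989625
(201, 211) [0.48519614 0.35005709 0.02      ] 0.5982936242397624
(291, 190) [0.54795618 0.07990481 0.        ] 0.5537515303951027
(293, 140) [0.6948956  0.06986486 0.04      ] 0.6983988798032316
(417, 198) [ 0.51487146 -0.29957933  0.024     ] 0.5956848136931187
scene (401, 286) [ 0.47997885 -0.42539846  0.032     ]
scene (297, 238) [ 0.37052808 -0.06602683  0.032     ]
```

View pics/crops.png

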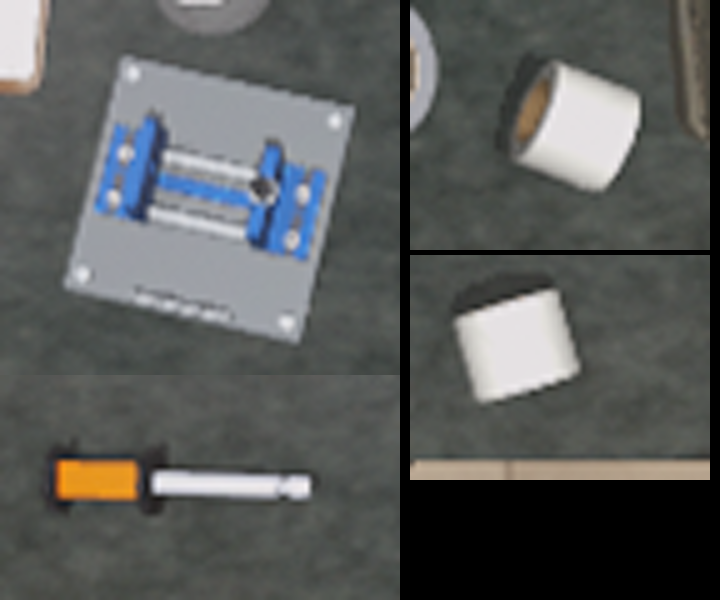

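```bash
cat > v.py <<'E'
from h import *
import sys
def look(tag,labels=()):
    T=tool(); im=vision.grab_frame("wrist"); cv2.imwrite(f"pics/{tag}.png",im[:,:,::-1]); np.save(f"pics/{tag}.npy",T)
    for l in labels: print(l,[([round(v,1) for v in d["rect"]],round(d["p"],2)) for d in recognise(l,"wrist")])
E
python3 - <<'E'
from v import *
t=robot.current_time_s()
robot.move_to([.485,.34,.2],[180,0,90]); look("w_sp",["spindle"]); print(robot.current_time_s()-t, robot.current_joint_positions())
robot.move_to([.535,.14,.2],[180,0,76]); look("w_ho",["holder"]); print(robot.current_time_s(),robot.current_joint_positions())
E
```

```text
spindle [([324.8, 157.8, 53.2, 174.5], 0.9)]
1.5917 [-53.63351903  25.46729383  24.09411346  84.80911737 -10.73134538
  71.99192331 -28.03786803]
holder [([351.2, 233.9, 161.2, 160.6], 0.67)]
3.425 [-39.69972086  21.64322906  30.89057142  91.48223035 -11.73551344
  70.12486604 -20.22297477]
```

View pics/w_sp.png

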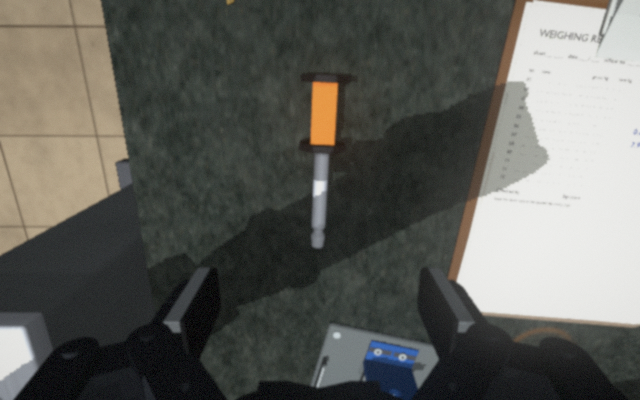

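View pics/w_ho.png

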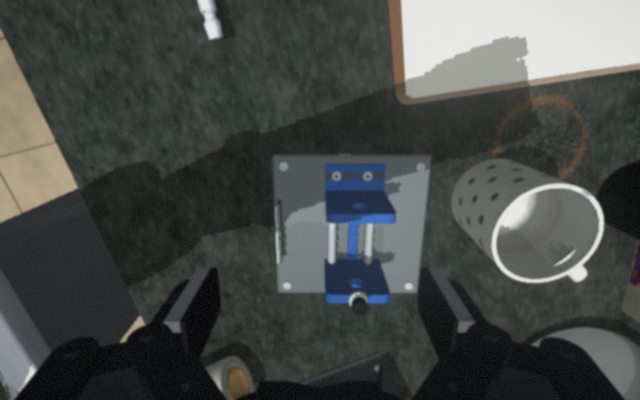

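Run:
```python
import cv2,numpy as np
im=cv2.imread("pics/w_ho.png"); c=cv2.resize(im[145:320,265:440],None,fx=4.5,fy=3.4,interpolation=cv2.INTER_CUBIC)
c=cv2.convertScaleAbs(c,alpha=1.5,beta=10)
cv2.imwrite("pics/ho_z.png",c)
```

```text
(no output)
```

View pics/ho_z.png

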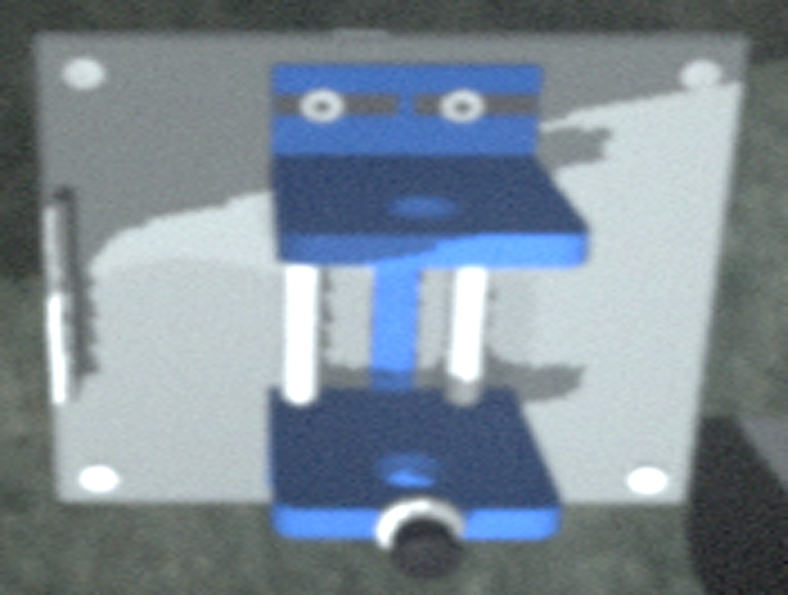

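```bash
cat > fit.py <<'E'
from h import *
from scipy.optimize import least_squares
T=np.load("pics/w_ho.npy")
pts=[((37,36),(-75,75,6),0),((747,36),(75,75,6),0),((688,500),(75,-75,6),0),((60,500),(-75,-75,6),0),
((280,237),(-28,41,70),1),((587,235),(28,41,70),1),((281,266),(-28,33,70),1),((587,264),(28,33,70),1),
((274,510),(-28,-33,70),1),((560,508),(28,-33,70),1),((274,537),(-28,-41,70),1),((558,537),(28,-41,70),1),
((272,65),(-28,67,9),1),((542,65),(28,67,9),1),((420,207),(0,41,51),1),((408,468),(0,-33,51),1)]
def w(p,q,b):
    x,y,th,d=p; c,s=np.cos(th),np.sin(th)
    X=q[0]*1e-3+b*d;Y=q[1]*1e-3
    return [x+c*X-s*Y,y+s*X+c*Y,q[2]*1e-3]
def f(p):
    r=[]
    for uv,q,b in pts:
        px=np.array([265+(uv[0]+.5)/4.5-.5,145+(uv[1]+.5)/3.4-.5])
        r+=list(proj("wrist",w(p,q,b),T)-px)
    return r
s=least_squares(f,[.55,.08,-.24,0],x_scale=[.01,.01,.1,.01],loss='soft_l1')
print(s.x[:2],np.degrees(s.x[2]),s.x[3]); print(np.round(np.array(f(s.x)).reshape(-1,2),1).tolist())
for q in((0,0,0),(0,41,51)): print(w(s.x,q,0),w(s.x,q,1))
for z,uv in((.02,(324,113)),(.02,(317.3,246)),(.02,(322,146)),(.02,(326.5,77))): print(atz("wrist",uv,z,np.load("pics/w_sp.npy")))
for q in((0,0,0),):
  for x in(-75,75):
    for y in(-75,75): print(x,y,proj("top",w(s.x,(x,y,6),0)))
E
python3 fit.py
```

```text
[0.55063181 0.08092998] -13.834963159491924 0.0023854607917651663
[[-1.6, -0.8], [2.3, -0.7], [0.5, 1.8], [-0.6, 1.7], [-1.5, -0.7], [1.6, -0.0], [-1.8, 0.2], [0.9, 0.8], [-0.7, -0.1], [1.3, 0.5], [-0.8, -0.1], [1.1, -0.0], [-0.6, -0.1], [-0.2, -0.0], [0.5, -0.1], [0.1, 0.1]]
[np.float64(0.5506318114002592), np.float64(0.08092998129981435), 0.0] [np.float64(0.5529480664933147), np.float64(0.0803595555527246), 0.0]
[np.float64(0.5604359782561621), np.float64(0.12074051146786932), 0.051000000000000004] [np.float64(0.5627522333492176), np.float64(0.12017008572077957), 0.051000000000000004]
[0.48721771 0.39957653 0.02      ]
[0.48181211 0.27366894 0.02      ]
[0.48570364 0.37123576 0.02      ]
[0.48903335 0.42863315 0.02      ]
-75 -75 [308.66486925 218.2431636 ]
-75 75 [260.81127225 207.12815066]
75 -75 [319.8808772  170.78967056]
75 75 [272.69309543 160.10384932]
```

Run:
```python
from v import *
robot.move_to([.477,-.425,.2],[180,0,66]); look("w_ro",["roll"]); print(robot.current_time_s(),robot.current_joint_positions(),robot.current_contact_force())
```

```text
roll [([316.9, 186.8, 74.5, 76.8], 0.79)]
5.5667 [  5.89878576  41.05501533  61.05793383  77.19748769 -35.54650495
  81.82474381  41.6247341 ] [-0.11949651 -0.32670256  0.61768813]
```

View pics/w_ro.png

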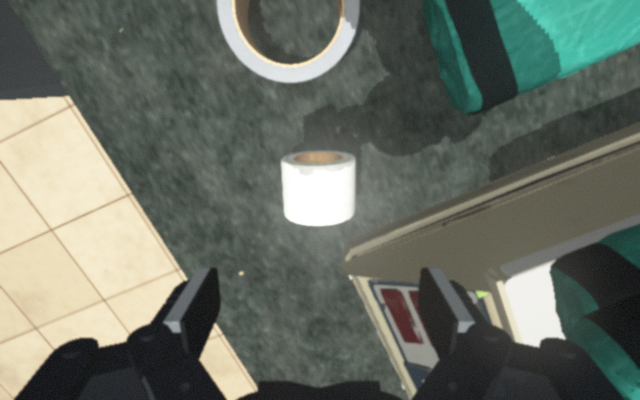

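Run:
```python
from h import *
T=np.load("pics/w_ro.npy"); print(T[:3,3])
a=atz("wrist",(318,158.5),.032,T); b=atz("wrist",(320,225),.064,T); 
print(a,b,np.linalg.norm((a-b)[:2]),np.degrees(np.arctan2((a-b)[1],(a-b)[0])),(a+b)/2)
print(atz("wrist",(285,200),.032,T),atz("wrist",(355.5,200),.032,T))
for z in(.0,.05,.1): print(z,atz("wrist",(346,258),z,T),proj("top",atz("wrist",(346,258),z,T)))
```

```text
[ 0.4784949  -0.42346715  0.19977188]
[ 0.485889  -0.4048041  0.032    ] [ 0.46797319 -0.449384    0.064     ] 0.048045227430100486 68.10575225420577 [ 0.4769311  -0.42709405  0.048     ]
[ 0.4438097  -0.42724883  0.032     ] [ 0.50119927 -0.45264209  0.032     ]
0.0 [ 0.46692736 -0.51975938  0.        ] [488.7333562 213.6047511]
0.05 [ 0.47387877 -0.4931981   0.05      ] [486.60654012 210.01090456]
0.1 [ 0.48083018 -0.46663682  0.1       ] [484.28809547 206.09324834]
```

Run:
```python
import cv2
im=cv2.imread("pics/a_top.png");cv2.imwrite("pics/tz.png",cv2.resize(im[150:230,420:540],None,fx=6,fy=6,interpolation=2))
im=cv2.imread("pics/w_ro.png");cv2.imwrite("pics/rz.png",cv2.resize(im[130:280,250:400],None,fx=4,fy=4,interpolation=2))
```

```text
(no output)
```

View pics/tz.png

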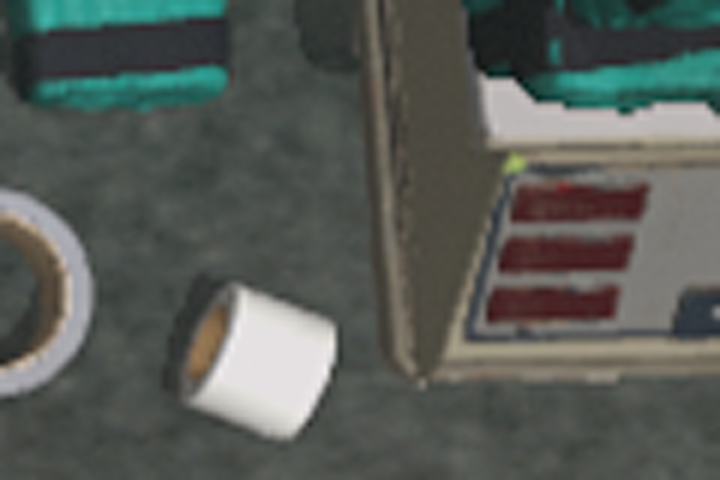

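View pics/rz.png

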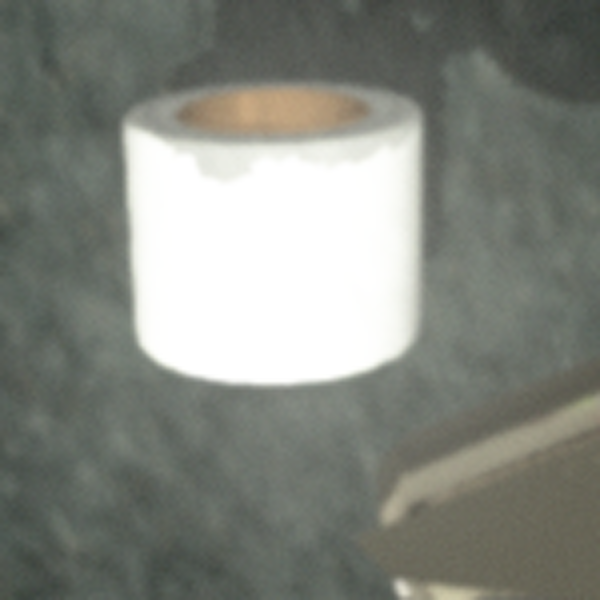

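Run:
```python
from v import *
o=[180,0,67]
robot.move_to([.476,-.4283,.11],o)
print(robot.line_to([.476,-.4283,.026],o,velocity=.1,f_stop=12), robot.current_tool_pos())
fingers.gripper_to(0.5,40); print("gap",robot.current_finger_gap())
robot.line_to([.476,-.4283,.2],o,velocity=.2); print("gap",robot.current_finger_gap(),robot.current_contact_force(),robot.current_time_s())
robot.move_to([.5506,.0809,.2],[180,0,76.2]); look("w_h2"); im=vision.grab_frame("scene");cv2.imwrite("pics/s2.png",im[:,:,::-1]); print(robot.current_tool_pos(),robot.current_time_s(),robot.current_joint_positions())
```

```text
False [ 0.47624995 -0.42896522  0.02673389]
gap 0.7438214344758054
gap 0.743167474193633 [ 1.11192519  0.36067092 -1.6901073 ] 8.3583
[0.55086031 0.0791677  0.20022815] 10.325 [-53.74094087  32.42048097  65.8965913   91.68219045 -30.27896652
  75.85857202   2.47148673]
```

View pics/w_h2.png

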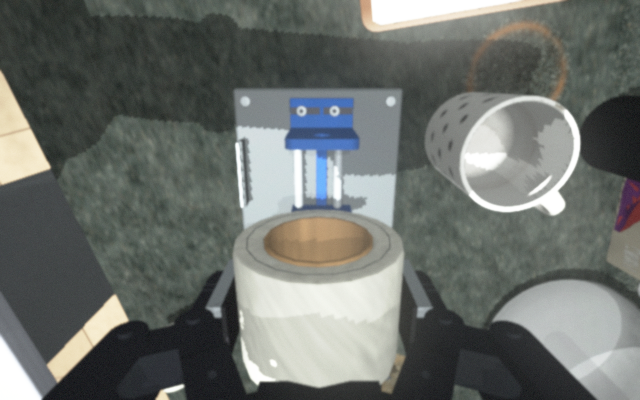

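View pics/s2.png

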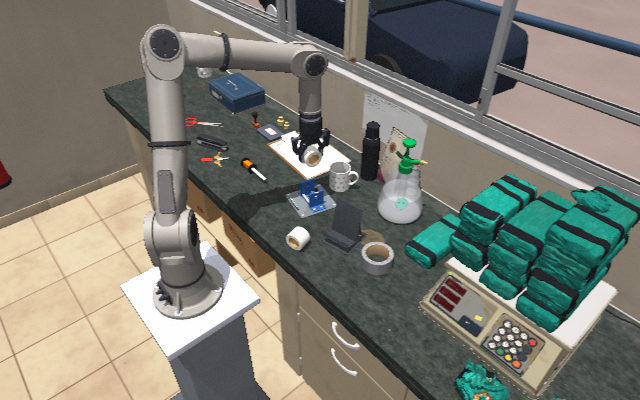

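Run:
```python
from fit import *
print('----')
T=np.load("pics/w_h2.npy");print(T[:3,3])
for d in(.0205,.0255,.0305): print(d,proj("wrist",(T@np.array([d,0,-.005,1]))[:3],T))
for q,b in(((-75,75,6),0),((75,75,6),0),((-28,67,9),1),((28,67,9),1),((-28,41,70),1),((28,41,70),1),((-28,33,70),1),((28,33,70),1)): print(q,proj("wrist",w(s.x,q,b),T))
im=cv2.imread("pics/w_h2.png");cv2.imwrite("pics/h2z.png",cv2.resize(im[80:280,225:415],None,fx=4,fy=3,interpolation=2))
```

```text
[0.55062945 0.08092912] -13.834906216055588 0.0023854285689861965
[[-1.6, -0.8], [2.3, -0.7], [0.5, 1.8], [-0.6, 1.7], [-1.5, -0.7], [1.6, -0.0], [-1.8, 0.2], [0.9, 0.8], [-0.7, -0.1], [1.3, 0.5], [-0.8, -0.1], [1.1, -0.0], [-0.6, -0.1], [-0.2, -0.0], [0.5, -0.1], [0.1, 0.1]]
[np.float64(0.5506294535585541), np.float64(0.08092912030100421), 0.0] [np.float64(0.5529456779305696), np.float64(0.08035870456119973), 0.0]
[np.float64(0.5604335808487388), np.float64(0.12073966021291518), 0.051000000000000004] [np.float64(0.5627498052207544), np.float64(0.1201692444731107), 0.051000000000000004]
[0.48721535 0.39957556 0.02      ]
[0.48180986 0.27366736 0.02      ]
[0.48570131 0.37123467 0.02      ]
[0.48903096 0.42863229 0.02      ]
-75 -75 [308.66518969 218.24391889]
-75 75 [260.8115664  207.12894629]
75 -75 [319.8811485  170.79039135]
75 75 [272.69334172 160.10460949]
----
[0.55081458 0.07908966 0.20025589]
0.0205 [318.97915353 252.9243866 ]
0.0255 [318.97415173 241.19039742]
0.0305 [318.96902671 229.16733166]
(-75, 75, 6) [231.92009913  88.0783954 ]
(75, 75, 6) [403.5421199  87.5727492]
(-28, 67, 9) [288.42359147  97.60425903]
(28, 67, 9) [352.54628881  97.41580338]
(-28, 41, 70) [282.74668812 138.74206214]
(28, 41, 70) [359.22943178 138.51964704]
(-28, 33, 70) [283.13872016 149.57604719]
(28, 33, 70) [358.85141281 149.35648872]
```

View pics/h2z.png

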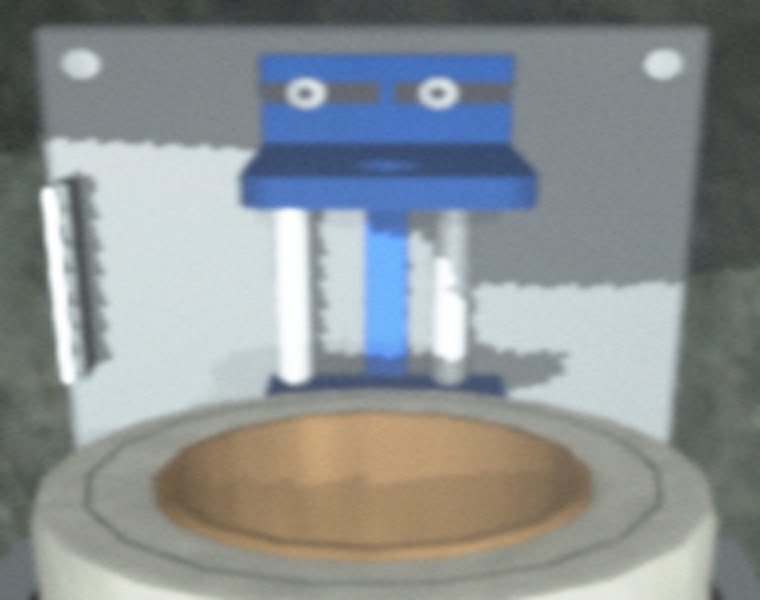

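Run:
```python
from v import *
o=[180,0,76.17]
robot.line_to([.5506,.0809,.13],o,velocity=.12); print(robot.current_tool_pos())
print(robot.line_to([.5506,.0809,.039],o,velocity=.04,f_stop=5), robot.current_tool_pos(),robot.current_contact_force())
```

```text
[0.55121746 0.08058404 0.13060602]
True [0.55064994 0.08095298 0.04258417] [-1.32480493 -0.29065003  4.50187999]
```

Contact is at 42.6 mm, close to the expected 41.7 mm, so the roll is in the bed. Releasing it and backing off to look.

Run:
```python
from v import *
fingers.gripper_to(1.0); print(robot.current_finger_gap(),robot.current_tool_pos())
robot.line_to([.5506,.0809,.16],velocity=.15)
robot.move_to([.57,.17,.2],[180,0,76.17]); look("w_h3",["roll"]); print(robot.current_time_s(),robot.current_tool_pos(),robot.current_joint_positions())
im=cv2.imread("pics/w_h3.png"); cv2.imwrite("pics/h3z.png",cv2.resize(im[150:400,220:420],None,fx=3,fy=2.4,interpolation=2))
```

```text
1.0003641731774362 [0.54888233 0.08118648 0.04080908]
roll [([320.9, 285.0, 72.0, 74.3], 0.82), ([223.9, 390.6, 16.2, 18.9], 0.39)]
14.9167 [0.56932952 0.16842971 0.19900414] [-57.45825795  36.71078864  63.79806423  85.38744916 -33.06618783
  78.64134687  -5.58865896]
```

View pics/w_h3.png

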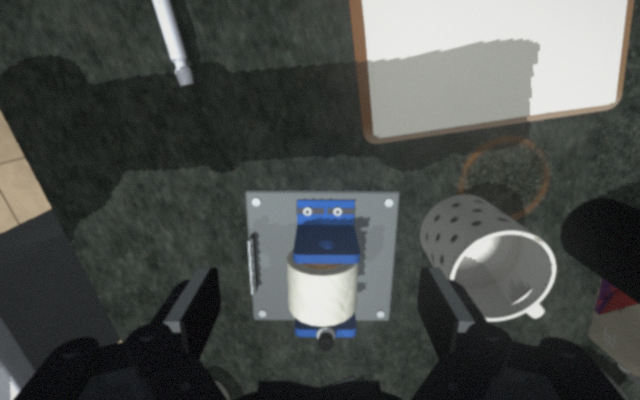

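View pics/h3z.png

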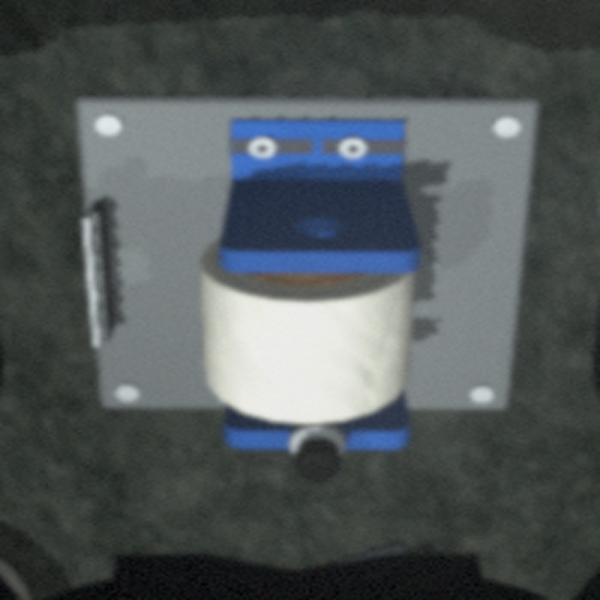

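```bash
python3 - <<'E' | sed -n '/----/,$p'
from fit import *
print('----')
T=np.load("pics/w_h3.npy")
th=s.x[2];c,sn=np.cos(th),np.sin(th)
def hx(p): p=p-np.array([s.x[0],s.x[1],0]); return c*p[0]+sn*p[1],-sn*p[0]+c*p[1]
for uv,z in(((326.7,245),.051),((293,256.5),.07),((359.5,256.5),.07),((297,200),.009),((355.3,200),.009),((246,192),.006),((399,192),.006),((254.5,320),.006),((389,320),.006)):print(uv,hx(atz("wrist",uv,z,T)))
E
python3 - <<'E'
from v import *
o=[180,0,87.3]
robot.move_to([.487,.399,.1],o)
print(robot.line_to([.487,.399,.021],o,velocity=.08,f_stop=10), robot.current_tool_pos(),robot.current_eef_rot())
fingers.gripper_to(0.1,100); print("gap",robot.current_finger_gap(),robot.current_tool_pos(),robot.current_eef_rot(),robot.current_contact_force())
E
```

```text
----
(326.7, 245) (np.float64(0.0034865351903387524), np.float64(0.03977823200069359))
(293, 256.5) (np.float64(-0.024462751896292), np.float64(0.03876439240069155))
(359.5, 256.5) (np.float64(0.029938442473346538), np.float64(0.038927841203420924))
(297, 200) (np.float64(-0.024361968279458614), np.float64(0.0664629371862285))
(355.3, 200) (np.float64(0.03145883318846536), np.float64(0.06661530512305666))
(246, 192) (np.float64(-0.07334662899383067), np.float64(0.07341128656977672))
(399, 192) (np.float64(0.07338397238725172), np.float64(0.07380645080084597))
(254.5, 320) (np.float64(-0.0737061417826382), np.float64(-0.07413855160796429))
(389, 320) (np.float64(0.07380703263571332), np.float64(-0.07364363234034504))
False [0.48758263 0.3992101  0.02169474] [ 1.79932261e+02 -4.37827381e-02  8.73009016e+01]
gap 0.21238146151012544 [0.48730351 0.39911212 0.02142102] [ 1.79966985e+02 -2.44922722e-02  8.73005991e+01] [-0.86977375 -0.14779046  1.92142581]
```

```bash
cat > ins.py <<'E'
from v import *
O=np.array([.5506,.0809]); TH=np.radians(-13.83); 
X=np.array([np.cos(TH),np.sin(TH)]);Y=np.array([-np.sin(TH),np.cos(TH)])
YAW=90-13.83; E_=.0014
def P(x,y,z=.051): # spindle-waist centre in holder coords -> TCP
    q=O+x*X+y*Y; return [q[0],q[1],z+E_]
def H():
    p=np.array(robot.current_tool_pos()); d=p[:2]-O; return np.round(np.array([d@X,d@Y,p[2]-E_])*1e3,2)
def F():
    f=np.array(robot.current_contact_force()); return np.round([f[:2]@X,f[:2]@Y,f[2]],2)
E
python3 - <<'E'
from ins import *
robot.line_to([.4873,.3991,.12],velocity=.15); print(robot.current_finger_gap())
o=[180,0,YAW]
robot.move_to(P(.0031,.190,.10),o); print(H(),F(),robot.current_joint_positions().round(1))
robot.line_to(P(.0031,.185,.051),o,velocity=.08); robot.pause(.3); print(H(),F(),robot.current_eef_rot(),robot.current_torque(),robot.current_time_s())
for n in("scene","top","wrist"):
    im=vision.grab_frame(n); cv2.imwrite(f"pics/p_{n}.png",im[:,:,::-1])
im=cv2.imread("pics/p_scene.png");a=cv2.resize(im[140:240,220:360],None,fx=4,fy=3.9,interpolation=2)
im=cv2.imread("pics/p_top.png");b=cv2.resize(im[130:230,200:340],None,fx=4,fy=3,interpolation=2)
cv2.imwrite("pics/pz.png",a);cv2.imwrite("pics/pzt.png",b)
E
```

```text
0.2148777501072393
[  2.8  189.47  98.7 ] [ 0.04  0.4  -1.45] [-57.7  47.7  57.6  81.4 -40.7  73.2 -10.8]
[  3.4  185.18  51.53] [-0.37  0.47 -1.03] [ 1.79960213e+02 -3.69557650e-02  7.61727990e+01] [-0.06592473  0.01345399 -0.01879291] 20.3083
```

View pics/pz.png

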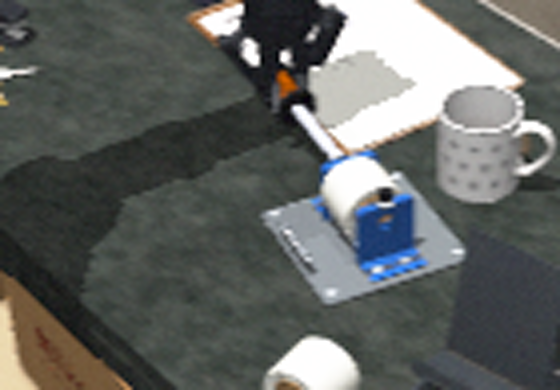

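View pics/pzt.png

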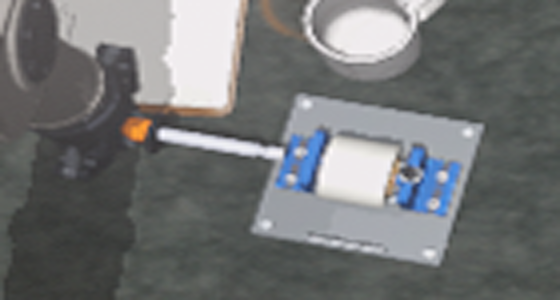

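View pics/p_wrist.png

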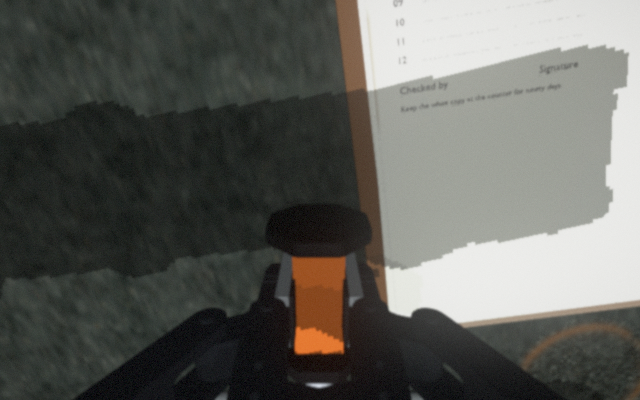

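Run:
```python
from ins import *
for n,ox,oy,fx,fy in(("scene",220,140,4,3.9),("top",200,130,4,3)):
    im=cv2.imread({"scene":"pics/pz.png","top":"pics/pzt.png"}[n])
    for y in(60,154-3):
        for z in(.045,.051,.057):
            q=O+.0033*X+y*1e-3*Y; u=proj(n,[q[0],q[1],z]); c=((u[0]-ox)*fx,(u[1]-oy)*fy); print(n,y,z,np.round(c))
```

```text
scene 60 0.045 [336. 165.]
scene 60 0.051 [336. 160.]
scene 60 0.057 [336. 155.]
scene 151 0.045 [296. 115.]
scene 151 0.051 [296. 110.]
scene 151 0.057 [296. 105.]
top 60 0.045 [280. 154.]
top 60 0.051 [279. 153.]
top 60 0.057 [278. 152.]
top 151 0.045 [162. 134.]
top 151 0.051 [160. 133.]
top 151 0.057 [158. 132.]
```

Run:
```python
from ins import *
for y in (.170,.150):
    r=robot.line_to(P(.0031,y,.0508),velocity=.03,f_stop=4); print(r,H(),F(),robot.current_time_s())
    if r: break
```

```text
False [  3.1  170.08  50.84] [ 0.02 -0.51 -1.57] 21.1083
False [  3.05 150.3   50.84] [-0.41  0.01 -1.75] 21.925
```

Run:
```python
from ins import *
for y in (.140,.130,.120,.110,.100,.094):
    r=robot.line_to(P(.0031,y,.0508),velocity=.04,f_stop=5); print(r,H(),F(),robot.current_torque().round(2),robot.current_time_s())
    if r: break
```

```text
False [  3.24 139.43  50.9 ] [ 0.54  0.51 -1.19] [ 0.05 -0.01  0.01] 22.325
False [  3.24 129.49  50.9 ] [-0.01  0.57 -2.04] [0.   0.01 0.01] 22.725
False [  3.26 119.53  50.91] [-0.25  0.01 -1.33] [-0.03 -0.05  0.05] 23.125
False [  3.21 109.54  50.89] [ 0.83 -0.16 -2.42] [ 0.04 -0.02  0.03] 23.525
False [ 3.23 99.51 50.9 ] [-1.17  0.13 -2.04] [ 0.05 -0.04  0.01] 23.925
False [ 3.22 93.48 50.89] [-0.1  -0.55 -1.88] [0.04 0.   0.05] 24.225
```

Run:
```python
from ins import *
for y,f in ((.088,5),(.084,14),(.080,16),(.077,16),(.0745,16)):
    r=robot.line_to(P(.0031,y,.0508),velocity=.03,f_stop=f); print(r,H(),F(),robot.current_torque().round(2),robot.current_finger_gap().round(3),robot.current_time_s())
    if r: break
```

```text
Traceback (most recent call last):
AttributeError: 'float' object has no attribute 'round'
```

Run:
```python
from ins import *
print(H(),F())
for y,f in ((.084,14),(.080,16),(.077,16),(.0745,16)):
    r=robot.line_to(P(.0031,y,.0508),velocity=.03,f_stop=f); print(r,H(),F(),robot.current_torque().round(2),robot.current_finger_gap(),robot.current_time_s())
    if r: break
```

```text
[ 3.12 87.52 50.79] [ 0.42  0.03 -2.33]
False [ 3.15 83.57 50.79] [-0.48 -0.62 -2.57] [ 0.   -0.03 -0.01] 0.21233908714473412 24.8583
False [ 3.19 79.67 50.87] [-1.22  0.93 -2.09] [ 0.08 -0.13  0.14] 0.21564520101992857 25.1417
False [ 3.09 76.53 50.7 ] [-0.44 -1.1  -2.62] [-0.01 -0.03 -0.01] 0.21037472105618726 25.3917
False [ 3.22 74.2  50.9 ] [-0.32  0.2  -1.36] [0.05 0.07 0.  ] 0.21343700923613376 25.6417
```

Run:
```python
from ins import *
for y,f in ((.073,20),(.0715,20),(.070,20),(.0685,20)):
    r=robot.line_to(P(.0031,y,.0508),velocity=.02,f_stop=f); print(r,H(),F(),robot.current_torque().round(2),robot.current_finger_gap(),robot.current_time_s())
    if r: break
for n in("scene","top","wrist"):
    im=vision.grab_frame(n); cv2.imwrite(f"pics/q_{n}.png",im[:,:,::-1])
im=cv2.imread("pics/q_scene.png");a=cv2.resize(im[150:240,260:360],None,fx=6,fy=6,interpolation=2)
im=cv2.imread("pics/q_top.png");b=cv2.resize(im[140:230,230:330],None,fx=6,fy=6,interpolation=2)
cv2.imwrite("pics/qz.png",a);cv2.imwrite("pics/qzt.png",b)
```

```text
False [ 3.16 72.85 50.86] [-0.47 -0.31 -2.31] [0.05 0.   0.11] 0.2110800339084202 25.8917
False [ 3.12 71.45 50.84] [-0.56  1.03 -1.49] [-0.01  0.04  0.03] 0.214107090766595 26.1417
False [ 3.04 71.41 50.85] [ 0.11  2.45 -1.78] [ 0.65 -0.17 -0.04] 0.20922635762919492 26.3917
False [ 3.05 71.35 50.92] [ 0.52  6.06 -2.05] [ 1.05 -0.34 -0.04] 0.21155127234462326 26.6417
```

View pics/qz.png

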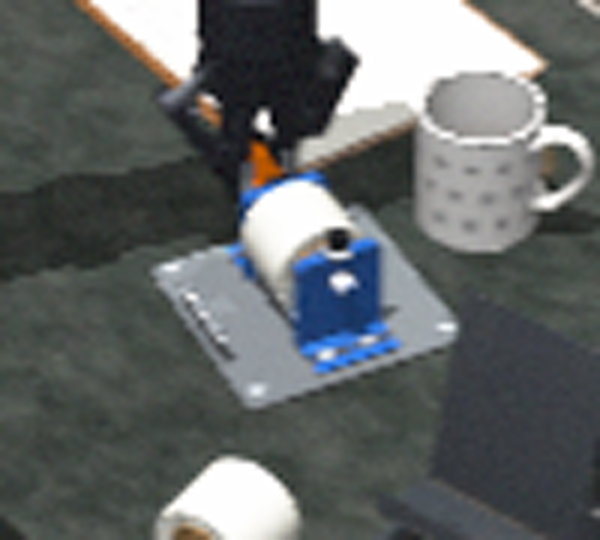

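View pics/qzt.png

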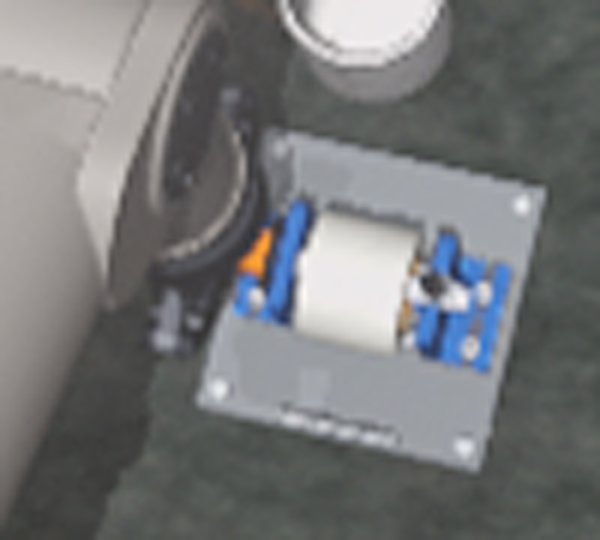

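View pics/q_wrist.png

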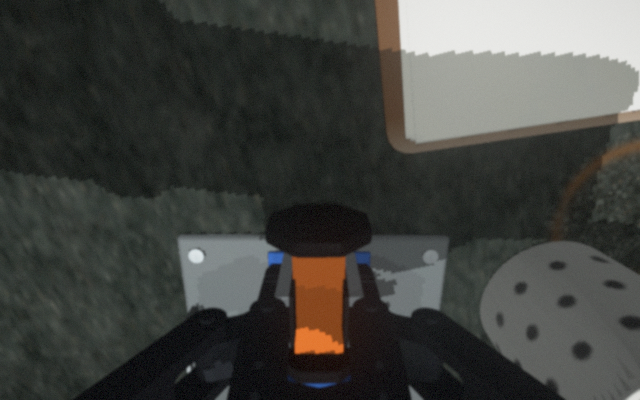

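Run:
```python
from ins import *
r=robot.line_to(P(.0031,.0665,.0508),velocity=.02,f_stop=8); print(r,H(),F(),robot.current_torque().round(2))
h=H()[1]/1e3
r=robot.line_to(P(.0031,.0725,.0508),velocity=.01,f_stop=20); print(r,H(),F(),robot.current_torque().round(2))
r=robot.line_to(P(.0031,.0740,.0508),velocity=.01,f_stop=4); print(r,H(),F(),robot.current_torque().round(2))
```

```text
False [ 3.03 71.36 51.02] [ 1.2   8.27 -2.76] [ 1.59 -0.54 -0.08]
False [ 3.15 71.4  50.77] [ 0.1   1.1  -1.16] [ 0.05  0.02 -0.03]
False [ 3.08 73.78 50.75] [-0.34  0.06 -1.94] [-0.   -0.07 -0.07]
```

```bash
cat >> ins.py <<'E'
def ori(phi):
    R0=R.from_euler('xyz',[180,0,YAW],degrees=True)
    return (R.from_rotvec(np.radians(phi)*np.array([X[0],X[1],0]))*R0).as_euler('xyz',degrees=True)
def st(tag,r=None): print(tag,r,H(),F(),robot.current_torque().round(2),np.round(robot.current_eef_rot(),2),round(robot.current_time_s(),1))
E
python3 - <<'E'
from ins import *
o=ori(0)
for y,z in((.076,.0515),(.076,.0525),(.076,.0505),(.076,.0495)):
    r=robot.line_to(P(.0031,y,z),o,velocity=.02,f_stop=8); st((y,z),r)
E
```

```text
(0.076, 0.0515) False [ 2.96 75.22 51.22] [ 0.19 -2.05 -2.86] [-0.22 -0.    0.05] [-1.7998e+02  7.0000e-02  7.6140e+01] 28.4
(0.076, 0.0525) False [ 2.86 75.37 52.12] [ 0.05 -2.85 -5.37] [-0.2  -0.03  0.06] [-1.7997e+02  5.0000e-02  7.6140e+01] 28.6
(0.076, 0.0505) False [ 3.22 77.2  50.75] [ 0.22  0.1  -1.93] [ 0.08 -0.09  0.08] [ 1.7998e+02 -9.0000e-02  7.6230e+01] 28.9
(0.076, 0.0495) False [ 3.3  76.87 49.96] [-0.64  1.09  0.09] [ 0.13  0.07 -0.06] [ 1.7997e+02 -7.0000e-02  7.6220e+01] 29.1
```

Run:
```python
from ins import *
r=robot.line_to(P(.0031,.091,.0508),ori(0),velocity=.04,f_stop=6); st("back",r)
o=ori(-.6)
r=robot.line_to(P(.0031,.091,.0503),o,velocity=.02,f_stop=6); st("tilt",r)
for y in np.arange(.089,.0715,-.0025):
    r=robot.line_to(P(.0031,y,.0503),o,velocity=.03,f_stop=14); st(round(y,4),r)
    if r: break
```

```text
back False [ 2.98 91.18 50.64] [-0.16 -0.64 -2.2 ] [-0.11  0.15 -0.14] [-1.7999e+02  3.0000e-02  7.6210e+01] 29.6
tilt False [ 3.03 91.05 50.18] [ 0.16 -0.55 -1.72] [ 0.03 -0.02  0.  ] [-179.99    0.61   76.18] 29.9
0.089 False [ 3.18 88.55 50.35] [ 1.04  0.65 -0.8 ] [-0.04 -0.06 -0.04] [180.     0.61  76.13] 30.1
0.0865 False [ 3.01 85.79 50.15] [ 0.04 -0.23 -1.2 ] [-0.02 -0.02  0.01] [-179.98    0.63   76.12] 30.4
0.084 False [ 3.04 83.58 50.22] [ 0.59 -0.94 -2.95] [ 0.02  0.03 -0.04] [-179.99    0.62   76.14] 30.6
0.0815 False [ 3.12 81.06 50.29] [ 0.39 -0.38 -2.37] [-0.01 -0.    0.01] [-180.      0.62   76.15] 30.9
0.079 False [ 3.15 78.76 50.32] [ 0.57 -1.15 -3.02] [0.09 0.   0.06] [180.     0.61  76.15] 31.1
0.0765 False [ 3.08 76.31 50.23] [ 0.59 -0.44 -2.77] [ 0.2  -0.1   0.03] [-180.      0.6    76.16] 31.4
0.074 False [ 3.38 73.26 50.55] [-0.38 -1.32 -2.43] [-0.06 -0.03 -0.05] [179.97   0.64  76.13] 31.6
0.0715 False [ 3.19 71.55 50.49] [-0.46 -0.24 -2.08] [ 0.14 -0.07 -0.08] [179.99   0.58  76.16] 31.9
```

Run:
```python
from ins import *
for n,ox,oy in(("scene",260,150),("top",230,140)):
    for y in(-41,-46,-53):
        q=O+.0031*X+y*1e-3*Y; u=proj(n,[q[0],q[1],.051]); print(n,y,np.round((u-[ox,oy])*6))
im=vision.grab_frame("scene");cv2.imwrite("pics/r_scene.png",im[:,:,::-1])
im=vision.grab_frame("top");cv2.imwrite("pics/r_top.png",im[:,:,::-1])
a=cv2.imread("pics/r_scene.png")[180:215,290:335];b=cv2.imread("pics/r_top.png")[165:210,265:325]
a=cv2.resize(a,(540,420),interpolation=cv2.INTER_CUBIC);b=cv2.resize(b,(720,540),interpolation=cv2.INTER_CUBIC)
cv2.imwrite("pics/rz1.png",a);cv2.imwrite("pics/rz2.png",b)
```

```text
scene -41 [336. 278.]
scene -46 [339. 282.]
scene -53 [345. 289.]
top -41 [437. 293.]
top -46 [447. 295.]
top -53 [461. 298.]
```

View pics/rz1.png

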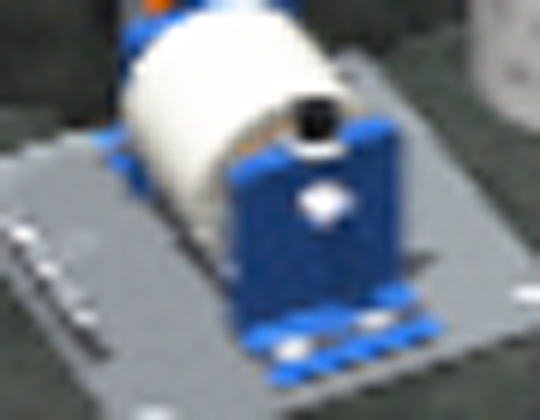

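View pics/rz2.png

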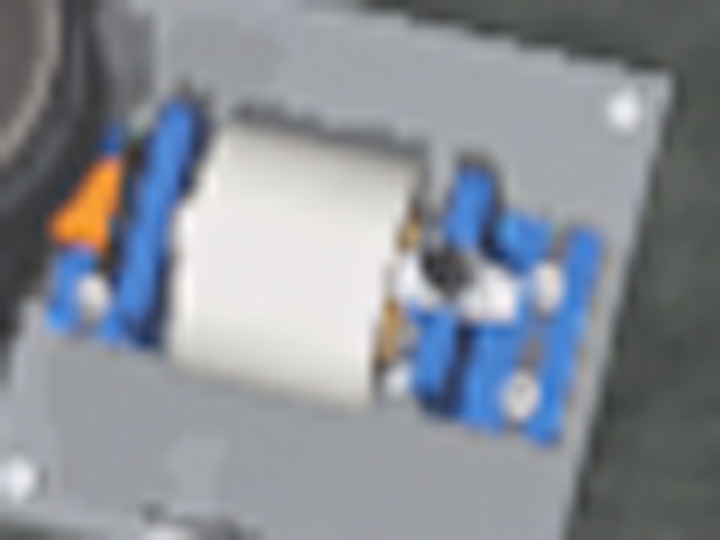

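Run:
```python
from ins import *
o=ori(-.6)
r=robot.line_to(P(.0031,.0695,.0503),o,velocity=.03,f_stop=14); st(.0695,r)
for y in (.0715,.0725,.0735,.0745,.0755,.0765,.0775):
    r=robot.line_to(P(.0031,y,.0503),o,velocity=.01,f_stop=5); st(round(y,4),r)
    if r: break
```

```text
0.0695 False [ 3.   71.43 50.39] [-0.64  4.4  -1.01] [ 1.   -0.23 -0.01] [179.99   0.45  76.25] 32.2
0.0715 False [ 3.03 71.48 50.29] [-0.17  3.15 -1.25] [ 0.71 -0.12 -0.02] [-179.99    0.61   76.17] 32.6
0.0725 False [ 3.09 71.55 50.24] [-0.49  0.79 -0.73] [0.28 0.03 0.  ] [-179.99    0.67   76.13] 32.8
0.0735 False [ 3.32 72.64 50.28] [ 0.25 -0.11 -2.27] [-0.02  0.03 -0.22] [179.98   0.67  76.13] 33.1
0.0745 False [ 3.16 73.95 50.16] [-0.27 -1.22 -2.01] [-0.06 -0.02  0.02] [180.     0.65  76.15] 33.3
0.0755 False [ 3.14 74.72 50.16] [ 0.8  -1.84 -2.73] [-0.36  0.02  0.08] [-180.      0.66   76.14] 33.6
0.0765 False [ 2.95 77.06 50.17] [ 0.83  0.14 -2.77] [ 0.06 -0.05  0.01] [-179.98    0.54   76.16] 33.8
0.0775 False [ 2.87 78.82 50.33] [ 0.09  0.94 -3.07] [ 0.21 -0.03 -0.08] [-179.99    0.51   76.23] 34.1
```

Run:
```python
from ins import *
r=robot.line_to(P(.0031,.090,.0503),ori(-.6),velocity=.04,f_stop=6); st("back",r)
o=ori(-1.2)
r=robot.line_to(P(.0031,.090,.0495),o,velocity=.02,f_stop=6); st("tilt",r)
for y in np.arange(.088,.0695,-.0015):
    r=robot.line_to(P(.0031,y,.0495),o,velocity=.03,f_stop=14); st(round(y,4),r)
    if r: break
```

```text
back False [ 3.24 90.58 50.46] [-0.12 -0.56 -1.24] [-0.02 -0.03 -0.02] [179.97   0.59  76.23] 34.5
tilt False [ 3.04 90.14 49.4 ] [ 0.57 -0.17 -1.77] [-0.03  0.1  -0.23] [-180.      1.22   76.19] 34.8
0.088 False [ 3.1  87.62 49.5 ] [ 0.84 -0.28 -1.77] [ 0.1  -0.03 -0.03] [-179.99    1.2    76.13] 35.0
0.0865 False [ 3.03 85.72 49.32] [-1.21 -1.23 -3.21] [ 0.04 -0.04  0.01] [-179.98    1.25   76.13] 35.3
0.085 False [ 2.97 84.82 49.38] [ 0.94 -0.52 -2.91] [ 0.16 -0.06  0.06] [-179.98    1.21   76.16] 35.5
0.0835 False [ 3.09 83.33 49.47] [ 0.59 -0.94 -3.66] [ 0.16 -0.04 -0.03] [-180.      1.21   76.16] 35.8
0.082 False [ 3.13 81.69 49.49] [ 0.24  0.42 -3.32] [ 0.09 -0.07 -0.02] [180.     1.22  76.16] 36.0
0.0805 False [ 3.15 80.13 49.52] [ 0.53 -0.63 -3.04] [ 0.1  -0.05  0.02] [180.     1.22  76.15] 36.3
0.079 False [ 3.11 78.83 49.51] [ 0.25 -1.37 -3.27] [ 0.15 -0.06  0.05] [180.     1.21  76.16] 36.5
0.0775 False [ 3.1  77.04 49.42] [-0.18 -0.51 -4.84] [ 0.19 -0.03 -0.  ] [-180.      1.23   76.14] 36.8
0.076 False [ 3.01 76.36 49.45] [ 0.1   0.82 -4.05] [ 0.46 -0.19  0.1 ] [-179.99    1.17   76.18] 37.0
0.0745 False [ 3.34 72.92 49.67] [-0.66 -0.7  -2.68] [-0.13  0.01 -0.03] [179.99   1.33  76.12] 37.3
0.073 False [ 3.29 72.6  49.71] [ 0.08 -1.4  -1.32] [-0.02  0.03 -0.03] [179.99   1.21  76.14] 37.5
0.0715 False [ 3.18 71.75 49.65] [ 0.93 -0.27 -0.91] [ 0.06  0.16 -0.1 ] [179.99   1.18  76.18] 37.8
0.07 False [ 3.06 71.62 49.62] [ 0.59  3.92 -0.84] [ 0.82 -0.22 -0.06] [179.99   1.07  76.23] 38.0
```

Run:
```python
from ins import *
r=robot.line_to(P(.0031,.0695,.0502),ori(-.5),velocity=.02,f_stop=12); st("home",r)
robot.line_to(P(.0031,.0708,.0502),ori(-.5),velocity=.02); st("ease")
fingers.gripper_to(0.65); st("open")
p=robot.current_tool_pos()
print(robot.line_to([p[0],p[1],.13],velocity=.1,f_stop=8)); st("up")
robot.move_to(P(.0031,.13,.17),[180,0,YAW]); look("fin"); 
im=cv2.imread("pics/fin.png");cv2.imwrite("pics/finz.png",cv2.resize(im[150:400,220:420],None,fx=3.6,fy=2.4,interpolation=2))
im=vision.grab_frame("scene");cv2.imwrite("pics/f_scene.png",im[:,:,::-1])
im=vision.grab_frame("top");cv2.imwrite("pics/f_top.png",im[:,:,::-1])
```

```text
home False [ 2.83 71.34 50.13] [ 0.39  4.37 -2.38] [ 1.08 -0.29 -0.09] [-179.99    0.3    76.21] 38.3
ease None [ 2.83 71.38 50.12] [-0.07  3.31 -4.12] [ 0.95 -0.18 -0.04] [-179.97    0.44   76.18] 38.5
open None [ 3.44 69.97 50.41] [0.25 0.27 0.37] [ 0.02  0.01 -0.04] [179.97   0.54  76.12] 39.0
False
up None [  2.85  69.99 127.93] [ 0.6  -0.25 -0.51] [0.01 0.07 0.01] [-179.92    0.52   76.18] 39.9
```

View pics/fin.png

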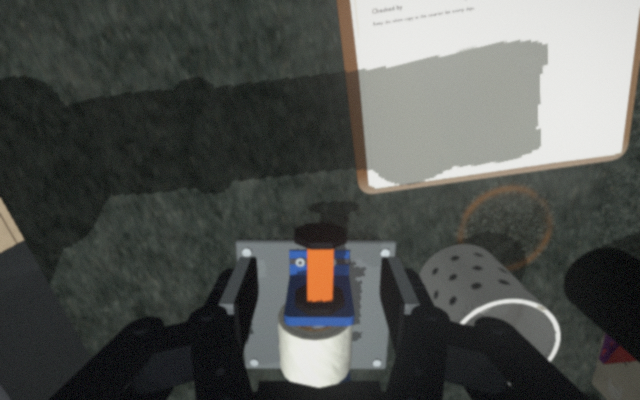

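View pics/finz.png

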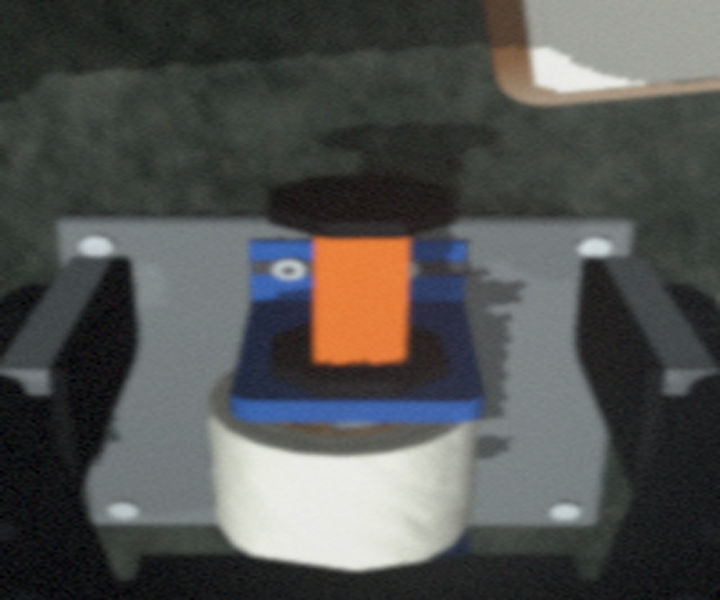

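Run:
```python
from ins import *
o=[180,0,YAW]
fingers.gripper_to(0.0,40)
robot.move_to(P(.0031,.145,.13),o)
robot.line_to(P(.0031,.140,.053),o,velocity=.1); st("down")
r=robot.line_to(P(.0031,.122,.053),velocity=.05,f_stop=4); st("a",r)
if not r:
    r=robot.line_to(P(.0031,.104,.053),velocity=.02,f_stop=5); st("b",r)
look("push")
robot.pause(.2); st("c")
```

```text
down None [  3.75 140.17  53.74] [-0.06  1.02  0.64] [-0.01  0.03  0.02] [ 1.7992e+02 -4.0000e-02  7.6170e+01] 42.2
a False [  3.21 121.66  53.19] [-0.56 -0.05 -0.15] [ 0.04 -0.03  0.04] [ 1.800e+02 -3.000e-02  7.611e+01] 42.8
b True [  2.66 114.7   52.91] [-0.08  0.95  0.15] [ 0.13 -0.04 -0.03] [-179.97   -0.22   76.2 ] 43.3
c None [  2.06 114.69  52.03] [0.44 0.24 0.61] [ 0.12 -0.13  0.04] [-1.799e+02 -1.300e-01  7.625e+01] 43.6
```

View pics/push.png

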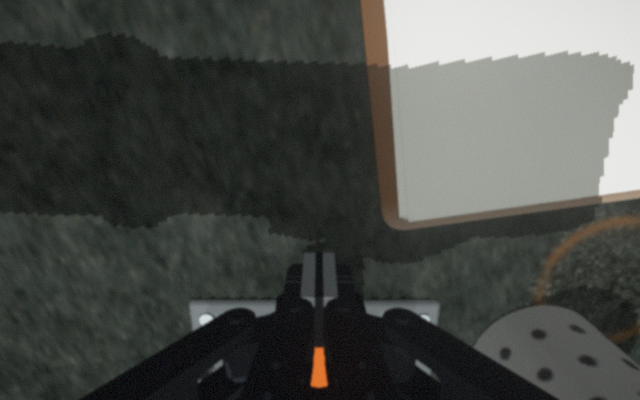

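Run:
```python
from ins import *
for y in(.113,.1115,.110,.1085):
    r=robot.line_to(P(.0031,y,.053),velocity=.02,f_stop=9); st(y,r)
    if r: break
robot.line_to(P(.0031,.135,.053),velocity=.08); st("off")
robot.line_to(P(.0031,.15,.15),velocity=.15)
# side look: camera to the side of the near cheek
robot.move_to(P(.0,.20,.16),[180,-0,YAW]); look("fin2",["spindle"])
for n in("scene","top"):
    im=vision.grab_frame(n);cv2.imwrite(f"pics/g_{n}.png",im[:,:,::-1])
a=cv2.imread("pics/g_scene.png")[160:220,270:370];b=cv2.imread("pics/g_top.png")[165:210,265:325]
cv2.imwrite("pics/g1.png",cv2.resize(a,None,fx=7,fy=7,interpolation=2));cv2.imwrite("pics/g2.png",cv2.resize(b,None,fx=12,fy=12,interpolation=2))
print(robot.current_time_s())
```

```text
0.113 False [  2.87 114.15  53.05] [-0.2   3.64  1.4 ] [ 0.6  -0.05 -0.04] [-179.9    -0.24   76.28] 43.8
0.1115 False [  2.76 113.97  53.35] [-1.01  6.18  1.32] [ 1.03 -0.05 -0.07] [-179.91   -0.35   76.34] 44.1
0.11 False [  2.64 113.8   53.56] [-1.09  7.43  2.63] [ 1.33 -0.24 -0.08] [-179.91   -0.46   76.4 ] 44.3
0.1085 False [  2.49 113.7   53.75] [-1.08  8.19  3.04] [ 1.6  -0.15  0.01] [-179.91   -0.57   76.45] 44.6
off None [  3.06 134.38  52.55] [ 0.72  0.03 -0.07] [-0.03 -0.03  0.05] [-1.799e+02 -4.000e-02  7.625e+01] 45.0
spindle [([321.8, 363.9, 14.3, 43.0], 0.75)]
46.3667
```

View pics/g1.png

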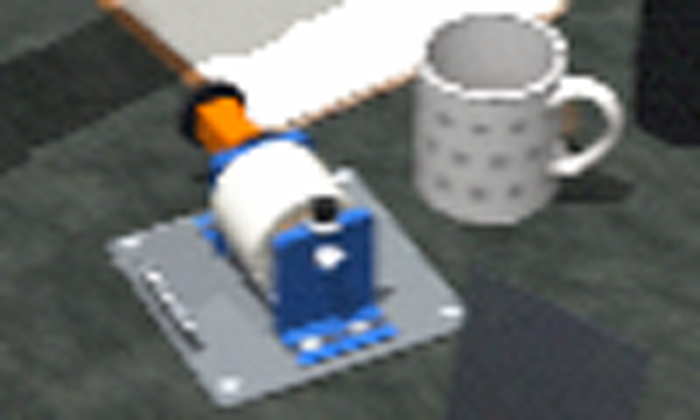

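View pics/g2.png

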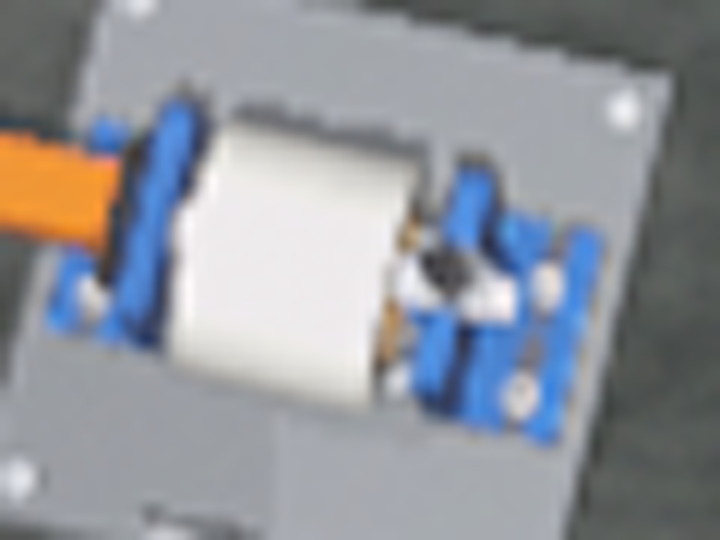

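View pics/fin2.png

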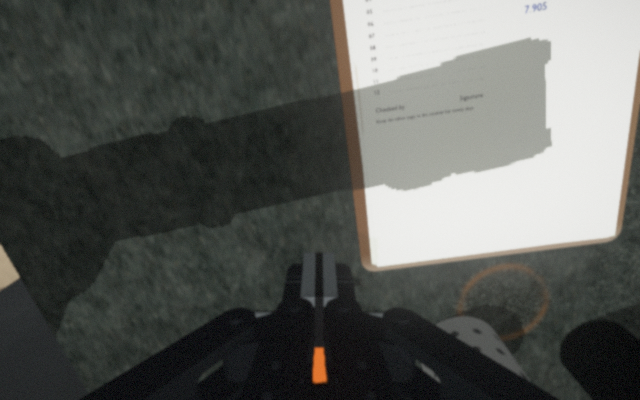

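Run:
```python
from ins import *
workorder.close_job(); print(robot.current_time_s())
```

```text
the job is handed in; nothing more can be done
the job is handed in; nothing more can be done
```

The label roll is loaded and the job is handed in at about 46 s on the robot's clock, well under the 72 s limit. I took the white roll farther from the base (top picture, pixel 462,210; 0.64 m away). The nearer look-alike at (341,248) stayed where it was.

**What I did**
- I laid the roll in the bed. Contact came within 1 mm of the expected height.
- I threaded the spindle from the left with no noticeable side force. The cheek holes sit about 3 mm off nominal in the holder's x.
- I pressed it home, let go, then nudged the end flange with closed fingers at about 8 N and backed off.

**Last checks**
- **Collar:** it met a firm stop in the grip, and again at the nudge. The end pictures show it against the near cheek.
- **Nose and roll:** the nose sticks out about 12 mm past the far cheek, as it should when home. The roll is seated between the cheeks.
- **Mug and tape:** the mug was not touched and looks unmoved. The grey tape was not touched either, but I did not check it in the last pictures.
- **Clear of the work:** the gripper stood clear of everything at hand-in.

**What did not fully agree**
- **Catch force:** on the first two passes I felt almost none of the expected 5–10 N of extra push. A light tug after each pulled the spindle back out of the catch at only 2–3 N.
- **Final pass:** I drew the nose back and inserted it again tilted slightly up. This time the spring load showed and the spindle jumped about 3 mm into the groove. I did not tug-test this last engagement.
- **Nudge reading:** it crept from 114.7 to 113.7 mm under 8 N. I put that down mostly to the arm giving rather than the spindle moving.

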